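# Seat a ball-ended reference rod against the stop of a V-groove fixture

### The arm

A 6-joint arm with a two-finger parallel gripper is mounted at the origin on the work surface; the furniture and walls round the work are solid. World frame = base frame: x ahead of the robot, y to its left, z up, the work surface at z = 0. Lengths are in m, angles in rad, forces in N, time in s.
With the tool pointing down it reaches from about 0.3 to 0.75 m from the base axis. Payload 8.5 kg.
Tool frame: the origin (TCP) lies where the fingers leave the gripper's body, on its centre line; the fingertips stand 64 mm ahead of it and the grasp point (between the pads) lies 45 mm ahead of it (manip.nose_length is the distance from the TCP to the fingertips, in m); z points along the fingers, y is the line along which they close (so a half turn about z gives the same grasp; the last joint's range is limited). The gripper opens to 88 mm and grips with 3 to 60 N. Pads are 18 mm wide; open, the fingers measure 123 mm over their backs; the gripper's body (75 mm by 187 mm) begins 45 mm behind the grasp point.
Start: joints at [-0.215, 0.381, 1.297, -0, 1.464, -0.215], TCP at [0.55, 0, 0.303] pointing down, gripper open.
Joint ranges: [-3.11, 3.11], [-0.89, 2.33], [0.22, 2.48], [-1.42, 4.56], [0.17, 2.85], [-2.88, 2.88]. Speed limits (rad/s): [2.39, 2.39, 3.14, 3.14, 3.14, 3.14].

### API

Orientations are given as [roll, pitch, yaw] about the fixed x, y, z axes, in that order (R = Rz(yaw) Ry(pitch) Rx(roll)).
In Python, from workcell import manip gives the robot as it stands.
- The arm moves only by the tool step_arm, never from a script. Its argument "series" is a list that holds one entry, the list of rows, each a list of 5 numbers: the shift along the tool's x, y, z in m, then the turn about the tool's z in degrees, then the opening, from 0 (shut) to 1 (fully open). In form: [[[dx, dy, dz, roll, fingers], ...]]. A call has 1 to 20 rows; each row shifts and turns the commanded pose from where the row before left it, along the tool's axes as they then stand; what a row does not reach is not made up. A row lasts 1/12 s, in which the tool goes at most 41.7 mm and 7.16 degrees, less where a joint would pass 70% of its speed; a pose out of reach is approached as far as the arm can. A call is refused whole if a number of a shift passes 0.0417 or a number of a turn 7.16, either way. A call with a gripper value outside its range is refused whole. The fingers move at their own pace and stop on an object; "newtons" is the grip in N (left out, the last holds). Time passes only in rows, so rows that do not move let the fingers close. It gives the time, the measured TCP pose, the force, the opening and the grip force at its end, in the units of the state.
- manip.sense(): the state, without advancing time (a new reading comes with each control period).
- manip.get_image(name): name is "side" or "top"; returns the picture (384x512x3 uint8, red, green, blue); there is no depth.
- manip.camera_model(name): a dict with "fx", "fy", "cx", "cy" (pixels), "world_from_camera" (4x4, takes a point from camera to world coordinates). Camera axes: x right, y up, looking along -z (the intrinsics and any distortion apply to the point x, -y, -z); pixel columns grow to the right and rows downward; lengths in m; the calibration is good to about 2 mm. A picture is of the moment at which its call begins. camera_model takes no time and is no camera call.
- manip.close_job(): hands the job in; it is judged then, once.
The state is a dict: "time_s": time; "joints": joint angles; "joint_velocities": joint speeds; "joint_efforts": joint torques, N m; "ee_pos": TCP position; "orientation": TCP orientation; "ft_force": force on the tool from outside, world axes, zero at the start; "torque": the same for the moment, N m; "gripper_width": finger opening in m; "grasp_force": force on a finger pad.
Only numpy, scipy, OpenCV 4.12 (cv2) and the standard library are available. Lean on these libraries where they do the work, as an engineer would, in place of code of your own. Each camera call takes 0.05 s, during which the arm holds its last target. There are 200 camera calls.

### The job

Lift the ball-ended steel rod off its white rest and lay it gently in the V-groove of the blue-based fixture, with a clear gap of about 2 to 3 cm between its end and the steel anvil of the end stop. Then slide it along the groove until its end touches the anvil, press it home with about 8 N (at least 3 N, never more than 15 N) for half a second, and leave it lying in the groove with its end still touching the anvil, let go and with the gripper clear of everything. Do not disturb the timer, the dish or the tin.

Things in the scene. Friction and masses are not known exactly. Their poses are not given: they have to be found in the camera images.
- rod_mid (a point): Centre (half-way along, on the axis) of the loose steel rod: 22 mm in diameter, 150 mm long over its two hemispherical ends, about 0.2 kg, with a flush black sleeve 50 mm long between two orange rings at its middle. x runs along the rod, the same both ways round. It starts lying in the rest's two notches, along the rest, its axis 30.6 mm above the worktop.
- rod: The same rod once more, origin at the same centre point, x along the rod.
- rest: White fixed rest: base 130 x 46 x 6 mm, x along its length, with two notched uprights 12 mm thick, 34 mm wide and 24 mm high at x = -50 and +50 mm; the 88 mm between them is free for fingers (down to 6 mm above the worktop). Origin: centre of its underside, on the worktop.
- fixture: Fixed V-groove fixture: blue base 185 x 70 x 12 mm (x = -60 to +125 mm) with an aluminium block 44 mm wide (x = -60 to +58 mm), flat top 36 mm above the worktop, and along its middle a 90 degree V-groove 18 mm wide, 9 mm deep, open at both ends. Origin on the worktop under the groove's middle line; x along the groove towards the stop, z up.
- groove_rear (a point): Rear end of the groove, at fixture x = -60 mm, on the axis of a rod lying in the groove (42.6 mm above the worktop, 6.6 mm above the block's top); axes as the fixture. Behind it is neither block nor base: the seated rod's tail hangs out 12 to 26 mm there and its round end can be pushed. A rod laid with its centre 10 mm or more inside this point lies stably.
- stop: Fixed grey end stop of the fixture, 46 mm wide, 72 mm high with its black knob. Origin: on the axis of the rod in the groove, in the grey block's front face, 84 mm from the fixture's origin; x along the groove away from the rod. From this face a round steel anvil (18 mm across) stands out by 6 to 20 mm, set differently each time and not measured: the rod must touch the anvil. It slips at about 24 N.
- timer: White bench timer with three blue keys, 62 x 66 x 16 mm, loose bystander; origin under its centre.
- petri_dish: Clear round dish, 61 mm across and 15 mm high, loose bystander; origin under its centre.
- tin: Small pale box with a lid, 43 x 63 x 16 mm, loose bystander; origin under its centre.

How it is judged:
By the outcome, as a careful person would: the job done as asked, in the order asked, and still so for the second after the job is handed in, with the robot touching nothing.
It also fails if it takes over 54 s, if anything falls off the work surface, if the arm or the gripper's body presses on something with over 40 N, if the wrist force passes 120 N, or if a joint passes its speed limit or range.

## Working session

There is one attempt and no reset: what is moved stays moved. The work goes in short steps, Python scripts to look and compute and a tool call to move; the robot and the scene stay as the last step left them, time stands still between calls to the robot, and variables do not carry over. Pictures are saved under pics/ and viewed, at most 10 in all, crops included, and the job is handed in when it is done.

Besides the shell and the picture viewer there is one more tool, called by a JSON object that holds its "op" and its "data". step_arm: Moves the arm, as the interface text tells. Its arguments: {"type":"object","properties":{"series":{"type":"array"},"newtons":{"type":"number"}},"required":["series"]}

```bash
ls; mkdir -p pics; python3 - <<'E'
from workcell import manip
import cv2,numpy as np
for n in("top","side"):
    im=manip.get_image(n);cv2.imwrite(f"pics/{n}0.png",im[:,:,::-1])
    m=manip.camera_model(n);print(n,{k:(np.round(v,4).tolist()) if not isinstance(v,str) else v for k,v in m.items()})
print(manip.sense())
E
```

```text
pics
top {'fx': 442.2721, 'fy': 442.2721, 'cx': 256.9366, 'cy': 179.1204, 'world_from_camera': [[0.0197, 0.9873, -0.1574, 0.3548], [-0.9998, 0.0195, -0.0032, -0.0843], [-0.0001, 0.1574, 0.9875, 1.0592], [0.0, 0.0, 0.0, 1.0]]}
side {'fx': 480.884, 'fy': 480.884, 'cx': 248.0152, 'cy': 198.3785, 'world_from_camera': [[-0.7772, -0.5082, 0.3711, 0.8902], [0.6291, -0.6431, 0.4367, 0.367], [0.0167, 0.5729, 0.8195, 0.8951], [0.0, 0.0, 0.0, 1.0]]}
{'time_s': 0.1, 'joints': array([-2.15308004e-01,  3.81107837e-01,  1.29808828e+00,  1.24512733e-05,
        1.46360209e+00, -2.15254339e-01]), 'joint_velocities': array([ 4.80285799e-04, -6.56982660e-06, -2.00566845e-03,  4.17230310e-04,
        1.30207802e-04, -1.83841879e-05]), 'joint_efforts': array([ 3.42670668e-03, -4.38650107e+01, -2.24912524e+01,  7.15119881e-02,
        3.42038926e-02, -1.57015911e-04]), 'ee_pos': array([5.49848950e-01, 2.86550936e-05, 3.02243241e-01]), 'orientation': array([-3.14041757e+00, -2.69593882e-04,  1.57074116e+00]), 'ft_force': array([-0.46485002, -0.7738205 , -0.12276865]), 'torque': array([-0.01669675, -0.00851517,  0.00797411]), 'grasp_force': 0.0, 'gripper_width': 0.0880229308927953}
```

View pics/top0.png

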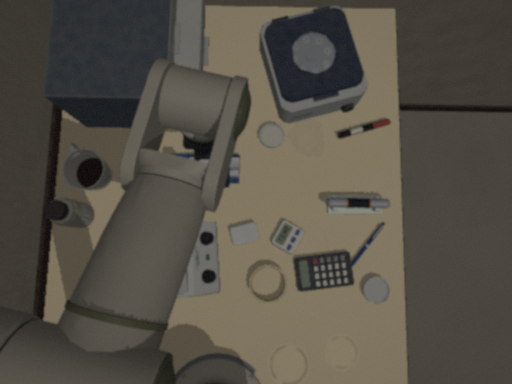

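View pics/side0.png

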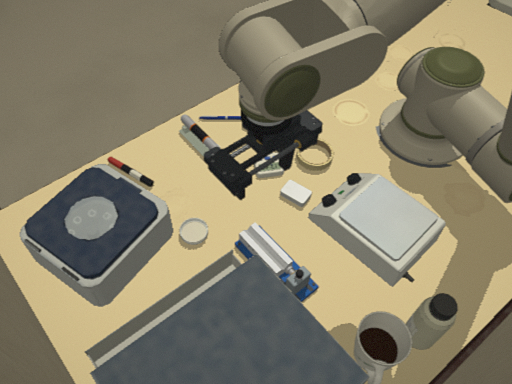

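The top view shows the rod at (358,203) lying along the image x axis, with the fixture under the arm near (215,168). In the side view the rod runs (184,118)–(214,155) and the fixture (240,230)–(315,290), with its stop at about (300,275). The timer is at (287,236), the tin at (243,233) and the dish at (271,134), all in the top view.

```bash
cat > h.py <<'E'
from workcell import manip
import cv2,numpy as np
def ray(n,p):
    m=manip.camera_model(n);T=np.array(m["world_from_camera"])
    d=T[:3,:3]@np.array([(p[0]-m["cx"])/m["fx"],-(p[1]-m["cy"])/m["fy"],-1]);return T[:3,3],d/np.linalg.norm(d)
def plane(n,p,z):
    o,d=ray(n,p);return o+d*(z-o[2])/d[2]
def tri(a,b):
    o,d=ray("top",a);q,e=ray("side",b)
    s=np.linalg.lstsq(np.c_[d,-e],q-o,rcond=None)[0];A=o+d*s[0];B=q+e*s[1]
    return (A+B)/2,np.linalg.norm(A-B)
E
python3 - <<'E'
from h import *
np.set_printoptions(precision=4,suppress=True)
for p in[(328,203),(389,203),(358,203)]:print("rod",plane("top",p,.0306))
for p in[(287,236),(243,233),(271,134)]:print("by",plane("top",p,.015))
for p in[(184,118),(214,155)]:print("rod side",plane("side",p,.0306))
for p in[(250,228),(288,268),(300,272)]:print("fix side",plane("side",p,.036))
t=cv2.imread("pics/top0.png");s=cv2.imread("pics/side0.png")
a=cv2.resize(t[180:225,310:400],None,fx=7,fy=6,interpolation=2);b=cv2.resize(s[105:165,165:255],None,fx=7,fy=7,interpolation=2)[:280]
c=cv2.resize(s[215:305,225:330],None,fx=6,fy=6,interpolation=2)
cv2.imwrite("pics/c1.png",np.vstack([a,b]));cv2.imwrite("pics/c2.png",c)
E
```

```text
rod [ 0.4655 -0.248   0.0306]
rod [ 0.4683 -0.3904  0.0306]
rod [ 0.4669 -0.318   0.0306]
by [ 0.3877 -0.154   0.015 ]
by [ 0.3926 -0.0508  0.015 ]
by [ 0.6329 -0.1129  0.015 ]
rod side [ 0.4703 -0.3808  0.0306]
rod side [ 0.4833 -0.2392  0.0306]
fix side [ 0.5454 -0.0295  0.036 ]
fix side [0.5449 0.0893 0.036 ]
fix side [0.5322 0.1106 0.036 ]
```

View pics/c1.png

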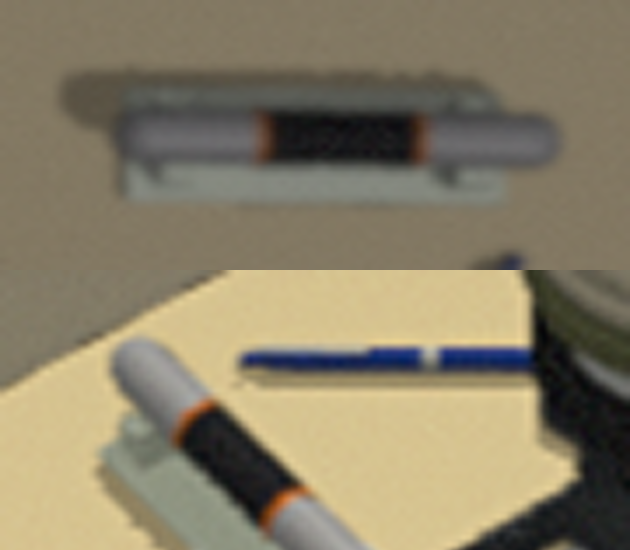

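View pics/c2.png

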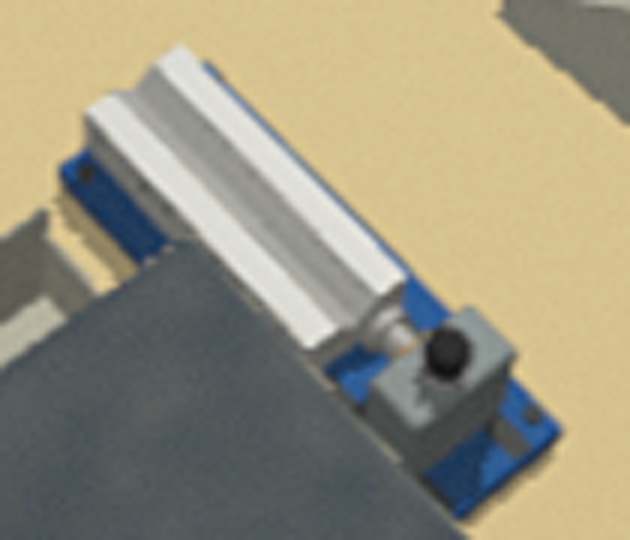

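The crops show the orange rings at about (347.6,202.8) and (370.3,202.8) in top, and (192.6,126.9) and (205.7,138.9) in side. In side, the block top's rear middle is at (247,227.8) and its front middle at (284.8,266.7). The anvil sticks out of the stop just in front of the block.

```bash
python3 - <<'E'
from h import *
np.set_printoptions(precision=4,suppress=True)
a=tri((347.3,202.5),(205.4,138.6));b=tri((370,202.5),(192.3,126.6));print(a,b,(a[0]+b[0])/2,"len",np.linalg.norm(a[0]-b[0]),"yaw dev deg",np.degrees(np.arctan2(*(a[0]-b[0])[[0,1]])))
r=lambda x,y:(225+x/6-.4,215+y/6-.4)
C=[plane("side",r(*p),.036) for p in[(180,46),(85,108),(408,275),(310,345)]]
print(np.array(C)); re=(C[0]+C[1])/2;fr=(C[2]+C[3])/2;d=fr-re
print("rear",re,"front",fr,"L",np.linalg.norm(d),"dev",np.degrees(np.arctan2(d[0],d[1])),"W",np.linalg.norm(C[0]-C[1]))
print("anvil tip",plane("side",r(385,335),.0426))
for z in(0,.15):print("box",plane("top",(170,125),z),plane("top",(205,70),z))
E
```

```text
(array([ 0.468 , -0.2936,  0.0293]), np.float64(0.00081734928845685)) (array([ 0.4692, -0.3471,  0.0271]), np.float64(0.0003661470828005404)) [ 0.4686 -0.3203  0.0282] len 0.05350479573340219 yaw dev deg -1.2121199847229784
[[ 0.5289 -0.0344  0.036 ]
 [ 0.5708 -0.0353  0.036 ]
 [ 0.5265  0.0825  0.036 ]
 [ 0.569   0.0816  0.036 ]]
rear [ 0.5498 -0.0349  0.036 ] front [0.5478 0.082  0.036 ] L 0.11691857130557709 dev -1.022798230912788 W 0.04185475385933469
anvil tip [0.5499 0.0963 0.0426]
box [0.6549 0.1368 0.    ] [0.7999 0.0557 0.    ]
box [0.6124 0.1055 0.15  ] [0.7368 0.0359 0.15  ]
```

{"op": "step_arm", "data": {"series": [[[-0.025, -0.0063, 0.009, -1.1, 1], [-0.025, -0.0063, 0.009, 0, 1], [-0.025, -0.0063, 0.009, 0, 1], [-0.025, -0.0063, 0.009, 0, 1], [-0.025, -0.0063, 0.009, 0, 1], [-0.025, -0.0063, 0.009, 0, 1], [-0.025, -0.0063, 0.009, 0, 1], [-0.025, -0.0063, 0.009, 0, 1], [-0.025, -0.0063, 0.009, 0, 1], [-0.025, -0.0063, 0.009, 0, 1], [-0.025, -0.0063, 0.009, 0, 1], [-0.025, -0.0063, 0.009, 0, 1], [-0.02, 0, 0.009, 0, 1], [0, 0, 0, 0, 1], [0, 0, 0, 0, 1], [0, 0, 0, 0, 1]]]}}

```text
time_s: 1.43
ee_pos: [0.4801, -0.3205, 0.1858]
orientation: [-3.141, -0.001, 1.59]
ft_force: [-0.2, 0.1, -0.6]
gripper_width: 0.0882
grasp_force: 0.0
```

```bash
python3 - <<'E'
from h import *
for n in("top","side"):
    cv2.imwrite(f"pics/{n}1.png",manip.get_image(n)[:,:,::-1])
t=cv2.imread("pics/top1.png");s=cv2.imread("pics/side1.png")
a=cv2.resize(t[120:210,155:255],None,fx=4,fy=4,interpolation=2);b=cv2.resize(s[90:180,160:260],None,fx=4,fy=4,interpolation=2)
cv2.imwrite("pics/c3.png",np.hstack([a,b]));print(manip.sense()["ee_pos"],manip.sense()["orientation"])
E
```

```text
[ 0.48033565 -0.3202303   0.18626265] [3.14124172e+00 1.80878040e-04 1.59114314e+00]
```

View pics/c3.png

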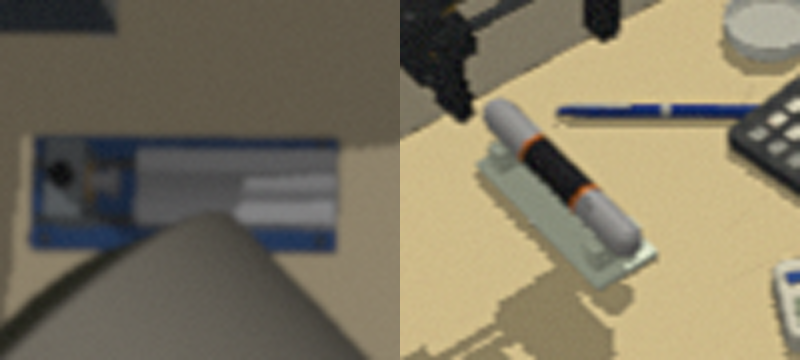

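The left crop shows the whole fixture in the top view: block rear edge at about x=336 with corners (336,149) and (336,225), front edge at x=137, anvil tip near x=118. In side, the rod lies undisturbed.

```bash
python3 - <<'E'
from h import *
np.set_printoptions(precision=4,suppress=True)
T=lambda x,y:(155+x/4-.4,120+y/4-.4); S=lambda x,y:(225+x/6-.4,215+y/6-.4)
for a,b in[((336,149),(85,108)),((336,225),(180,46)),((137,148),(310,345))]:print(tri(T(*a),S(*b)))
for p in[(336,149),(336,225),(137,148)]:print(plane("top",T(*p),.036))
for p in[(338,137),(338,248),(32,137),(32,248)]:print("base",plane("top",T(*p),.012))
print("anvil",plane("top",T(118,182),.0426),"stop face",plane("top",T(83,182),.06))
E
```

```text
(array([ 0.5704, -0.0363,  0.0344]), np.float64(0.0006313568965804256))
(array([ 0.526 , -0.0376,  0.0291]), np.float64(0.000183479505625909))
(array([0.5687, 0.0811, 0.0349]), np.float64(0.00021948004407103505))
[ 0.5702 -0.0366  0.036 ]
[ 0.5248 -0.0378  0.036 ]
[0.5685 0.0809 0.036 ]
base [ 0.5827 -0.0365  0.012 ]
base [ 0.5148 -0.0383  0.012 ]
base [0.5791 0.1485 0.012 ]
base [0.5112 0.1449 0.012 ]
anvil [0.5466 0.09   0.0426] stop face [0.543  0.1071 0.06  ]
```

{"op": "step_arm", "data": {"series": [[[0, -0.0115, 0.02, 0, 1], [0, 0, 0.02, 0, 1], [0, 0, 0.02, 0, 1], [0, 0, 0.02, 0, 1], [0, 0, 0.01, 0, 1], [0, 0, 0.005, 0, 1], [0, 0, 0, 0, 1], [0, 0, 0, 0, 1]]]}}

```text
time_s: 2.2
ee_pos: [0.469, -0.3215, 0.0916]
orientation: [3.141, 0.001, 1.59]
ft_force: [-0.6, -0.4, -0.3]
gripper_width: 0.0881
grasp_force: 0.0
```

{"op": "step_arm", "data": {"series": [[[0, 0, 0.002, 0, 1], [0, 0, 0, 0, 0.6], [0, 0, 0, 0, 0.3], [0, 0, 0, 0, 0.15], [0, 0, 0, 0, 0.1], [0, 0, 0, 0, 0.1], [0, 0, 0, 0, 0.1], [0, 0, 0, 0, 0.1], [0, 0, 0, 0, 0.1], [0, 0, 0, 0, 0.1], [0, 0, 0, 0, 0.1]]], "newtons": 25}}

```text
time_s: 3.12
ee_pos: [0.4686, -0.3215, 0.0887]
orientation: [-3.142, 0.0, 1.59]
ft_force: [0.5, 0.1, -0.4]
gripper_width: 0.0235
grasp_force: 0.0
```

{"op": "step_arm", "data": {"series": [[[0, 0, 0, 0, 0.1], [0, 0, 0, 0, 0.1], [0, 0, 0, 0, 0.1], [0, 0, 0, 0, 0.1], [0, 0, 0, 0, 0.1]]]}}

```text
time_s: 3.53
ee_pos: [0.4687, -0.3215, 0.0888]
orientation: [3.141, 0.0, 1.59]
ft_force: [3.7, 0.1, -0.7]
gripper_width: 0.0213
grasp_force: 25.0
```

{"op": "step_arm", "data": {"series": [[[0, 0, -0.005, 0, 0.1], [0, 0, -0.01, 0, 0.1], [0, 0, -0.02, 0, 0.1], [0, 0, -0.02, 0, 0.1], [0, 0, -0.015, 0, 0.1], [0, 0, 0, 0, 0.1], [0, 0, 0, 0, 0.1]]]}}

```text
time_s: 4.12
ee_pos: [0.4684, -0.3215, 0.1594]
orientation: [3.141, 0.001, 1.59]
ft_force: [-0.1, -0.4, -1.7]
gripper_width: 0.021
grasp_force: 25.0
```

```bash
python3 - <<'E'
from h import *
s=manip.get_image("side")[:,:,::-1];cv2.imwrite("pics/s2.png",cv2.resize(s[50:190,130:290],None,fx=4,fy=4,interpolation=2))
d=manip.sense();print(d["ee_pos"],d["ft_force"],d["torque"],d["gripper_width"],d["grasp_force"])
E
```

```text
[ 0.46823252 -0.32125825  0.15845061] [ 0.71561177 -1.01010624 -1.61683079] [-0.02289286  0.00020339  0.0763498 ] 0.021180977691573514 24.965714514255524
```

View pics/s2.png

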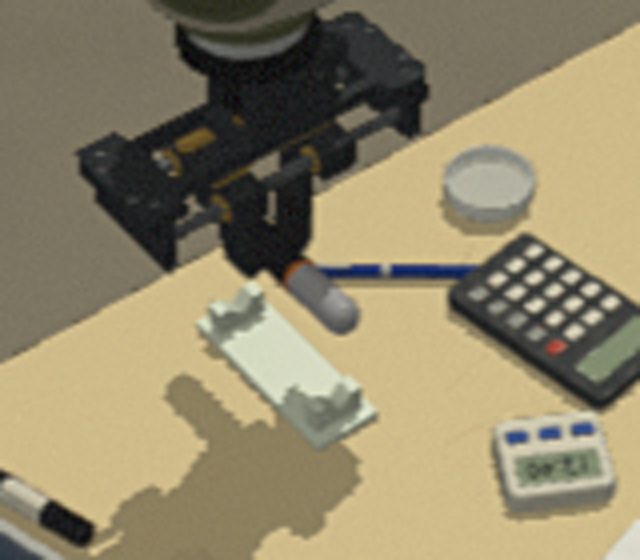

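Rod held level, mid-sleeve. I'm carrying it over the groove next.

{"op": "step_arm", "data": {"series": [[[0.0075, 0.002, 0, 0, 0.1], [0.015, 0.004, 0, 0, 0.1], [0.02, 0.006, 0, 0, 0.1], [0.024, 0.007, 0, 0, 0.1], [0.024, 0.007, 0, 0, 0.1], [0.024, 0.007, 0, 0, 0.1], [0.024, 0.007, 0, 0, 0.1], [0.024, 0.007, 0, 0, 0.1], [0.024, 0.007, 0, 0, 0.1], [0.024, 0.007, 0, 0, 0.1], [0.024, 0.007, 0, 0, 0.1], [0.024, 0.007, 0, 0, 0.1], [0.02, 0.006, 0, 0, 0.1], [0.015, 0.004, 0, 0, 0.1], [0.01, 0.003, 0, 0, 0.1], [0, 0, 0, 0, 0.1], [0, 0, 0, 0, 0.1], [0, 0, 0.02, 0, 0.1], [0, 0, 0.01, 0, 0.1], [0, 0, 0, 0, 0.1]]]}}

```text
time_s: 5.83
ee_pos: [0.5496, -0.0169, 0.1266]
orientation: [-3.137, -0.001, 1.589]
ft_force: [0.3, 0.6, -2.2]
gripper_width: 0.0212
grasp_force: 25.0
```

```bash
python3 - <<'E'
from h import *
s=manip.get_image("side")[:,:,::-1];cv2.imwrite("pics/s3.png",cv2.resize(s[190:310,200:340],None,fx=5,fy=5,interpolation=2))
d=manip.sense();print(d["ee_pos"],d["orientation"],d["ft_force"],d["gripper_width"],d["grasp_force"])
E
```

```text
[ 0.55013936 -0.01693866  0.12779854] [-3.13884503e+00 -6.68247645e-04  1.58894623e+00] [-0.77639034 -0.02390088 -1.82914224] 0.02124339515683893 24.965106546878815
```

View pics/s3.png

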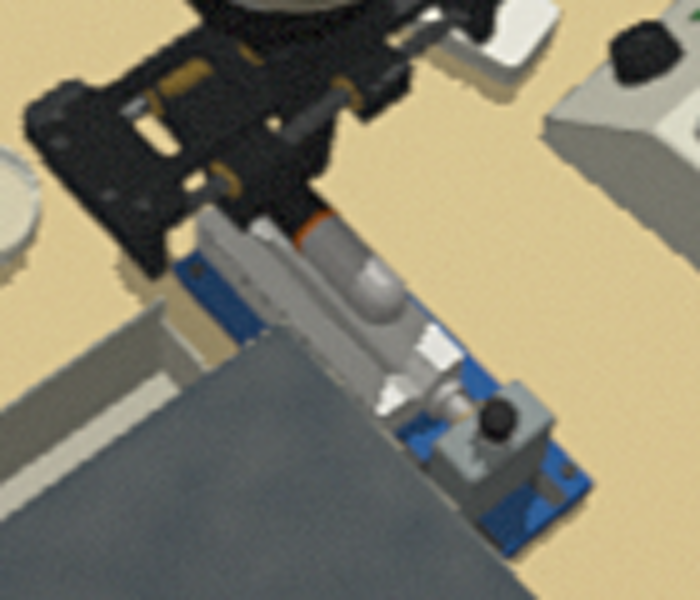

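The side view shows the rod above the groove with its tip at about (390,318) in the crop, short of the anvil (front about (440,392)). It is roughly in line with the groove.

```bash
python3 - <<'E'
from h import *
np.set_printoptions(precision=4,suppress=True)
S=lambda x,y:(200+x/5-.4,190+y/5-.4)
for z in(.0426,.0516):print("anvil",[plane("side",S(*p),z)[:2] for p in((440,392),(432,398),(455,372))])
m=manip.camera_model("side");T=np.linalg.inv(np.array(m["world_from_camera"]))
for X in([.549,.059,.0696],[.549,.059-.011,.0806],[.549,.0,.0806]):
    c=T@np.array(X+[1]);u=m["cx"]+m["fx"]*c[0]/-c[2];v=m["cy"]-m["fy"]*c[1]/-c[2];print("pred crop",(u-200+.4)*5,(v-190+.4)*5)
E
```

```text
anvil [array([0.5482, 0.0909]), array([0.5524, 0.0909]), array([0.5377, 0.0881])]
anvil [array([0.5518, 0.0938]), array([0.556 , 0.0938]), array([0.5414, 0.091 ])]
pred crop 389.83434176867615 303.88962655934614
pred crop 373.1500375527604 270.6074649813128
pred crop 294.1999265238358 187.85964795831686
```

{"op": "step_arm", "data": {"series": [[[0.004, -0.0013, 0, 0, 0.1], [0.003, 0, 0.006, 0, 0.1], [0, 0, 0.006, 0, 0.1], [0, 0, 0.006, 0, 0.1], [0, 0, 0.003, 0, 0.1], [0, 0, 0, 0, 0.1], [0, 0, 0, 0, 0.1], [0, 0, 0, 0, 0.1]]]}}

```text
time_s: 6.55
ee_pos: [0.5494, -0.0094, 0.1079]
orientation: [3.141, 0.0, 1.59]
ft_force: [0.5, 0.7, -1.9]
gripper_width: 0.0215
grasp_force: 25.0
```

{"op": "step_arm", "data": {"series": [[[0, -0.0008, 0.001, 0, 0.1], [0, 0, 0.001, 0, 0.1], [0, 0, 0.001, 0, 0.1], [0, 0, 0.001, 0, 0.1], [0, 0, 0.001, 0, 0.1], [0, 0, 0, 0, 0.1], [0, 0, 0, 0, 0.1]]]}}

```text
time_s: 7.13
ee_pos: [0.5485, -0.0094, 0.1027]
orientation: [-3.142, -0.0, 1.59]
ft_force: [-0.5, 0.2, -1.3]
gripper_width: 0.0212
grasp_force: 25.0
```

{"op": "step_arm", "data": {"series": [[[0, 0, 0.0005, 0, 0.1], [0, 0, 0.0005, 0, 0.1], [0, 0, 0, 0, 0.1], [0, 0, 0, 0, 0.1]]]}}

```text
time_s: 7.47
ee_pos: [0.5485, -0.0094, 0.1017]
orientation: [-3.142, -0.0, 1.59]
ft_force: [-0.2, 1.4, -1.3]
gripper_width: 0.0212
grasp_force: 25.0
```

{"op": "step_arm", "data": {"series": [[[0, 0, 0.0005, 0, 0.1], [0, 0, 0, 0, 0.1], [0, 0, 0, 0, 0.1]]]}}

```text
time_s: 7.72
ee_pos: [0.5485, -0.0094, 0.1012]
orientation: [-3.142, -0.0, 1.59]
ft_force: [0.9, 0.3, -2.2]
gripper_width: 0.0208
grasp_force: 25.0
```

{"op": "step_arm", "data": {"series": [[[0, 0, 0.0005, 0, 0.1], [0, 0, 0, 0, 0.1], [0, 0, 0, 0, 0.1]]]}}

```text
time_s: 7.97
ee_pos: [0.5487, -0.0094, 0.1009]
orientation: [3.141, 0.0, 1.59]
ft_force: [0.5, 1.0, -0.7]
gripper_width: 0.0213
grasp_force: 25.0
```

{"op": "step_arm", "data": {"series": [[[0, 0, 0.0005, 0, 0.1], [0, 0, 0, 0, 0.1], [0, 0, 0, 0, 0.1]]]}}

```text
time_s: 8.22
ee_pos: [0.5487, -0.0094, 0.1007]
orientation: [3.14, 0.0, 1.59]
ft_force: [0.5, -0.1, 4.1]
gripper_width: 0.0212
grasp_force: 25.0
```

{"op": "step_arm", "data": {"series": [[[0, 0, 0, 0, 0.25], [0, 0, 0, 0, 0.3], [0, 0, 0, 0, 0.4], [0, 0, 0, 0, 0.5], [0, 0, 0, 0, 0.5], [0, 0, 0, 0, 0.5], [0, 0, 0, 0, 0.5]]], "newtons": 5}}

```text
time_s: 8.8
ee_pos: [0.548, -0.0094, 0.1002]
orientation: [-3.14, -0.0, 1.59]
ft_force: [-2.0, -1.3, 5.2]
gripper_width: 0.0441
grasp_force: 2.5
```

{"op": "step_arm", "data": {"series": [[[0, 0, -0.01, 0, 0.5], [0, 0, -0.02, 0, 0.5], [0, 0, -0.02, 0, 0.5], [-0.025, 0, -0.015, 0, 0.2], [-0.03, 0, 0, 0, 0], [-0.03, 0, 0, 0, 0], [-0.03, 0, 0, 0, 0], [-0.015, 0, 0, 0, 0], [0, 0, 0, 0, 0], [0, 0, 0, 0, 0]]]}}

```text
time_s: 9.63
ee_pos: [0.5507, -0.1392, 0.1651]
orientation: [-3.141, -0.001, 1.589]
ft_force: [-0.4, 1.1, 1.1]
gripper_width: 0.0007
grasp_force: 0.0
```

```bash
python3 - <<'E'
from h import *
s=manip.get_image("side")[:,:,::-1];t=manip.get_image("top")[:,:,::-1]
cv2.imwrite("pics/s4.png",np.hstack([cv2.resize(s[180:310,200:330],None,fx=4,fy=4,interpolation=2)[:480],cv2.resize(t[130:250,155:225],None,fx=4,fy=4,interpolation=2)]))
d=manip.sense();print(d["ee_pos"],d["orientation"],d["ft_force"],d["gripper_width"],d["grasp_force"])
E
```

```text
[ 0.55081035 -0.13803983  0.16519434] [-3.14088111e+00 -7.03779414e-04  1.59095098e+00] [-0.27563856  0.17728356  0.69281286] 0.00012737368516805854 0.0
```

View pics/s4.png

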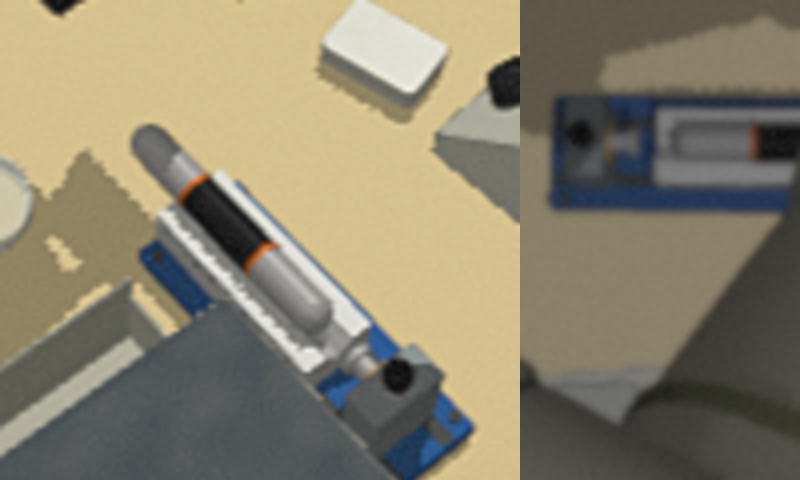

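The rod is lying in the groove. In the side crop the rings are at about (195,187) and (262,256), the tip near (322,325) and the anvil front at about (343,352). In the top crop the rod end is at x≈672 and the anvil tip at ≈640. I'll work out the gap more precisely.

```bash
python3 - <<'E'
from h import *
np.set_printoptions(precision=4,suppress=True)
S=lambda x,y:(200+x/4-.4,180+y/4-.4);T=lambda x,y:(155+(x-520)/4-.4,130+y/4-.4)
r=[plane("side",S(*p),.0516) for p in((195,187),(262,256))];mid=(r[0]+r[1])/2;print("rings",r,"mid",mid,"end y",mid[1]+.075)
print("tail via side",plane("side",S(142,132),.0426))
print("top end",plane("top",T(672,141),.0426),"ring",plane("top",T(755,141),.0536),"anvil",plane("top",T(640,141),.0426),"stopface top",plane("top",T(605,141),.06))
im=cv2.imread("pics/s4.png")
print("top row",im[139:146,590:690:3].mean(axis=(0,2)).round().astype(int))
# along-axis profile in side crop between rod tip and stop
for k in np.linspace(0,1,28):
    x=300+k*85;y=303+k*85; print(int(x),im[int(y)-3:int(y)+4,int(x)-3:int(x)+4].mean(axis=(0,1)).round().astype(int),plane("side",S(x,y),.0426)[:2])
E
```

```text
rings [array([ 0.5519, -0.0275,  0.0516]), array([0.5511, 0.025 , 0.0516])] mid [ 0.5515 -0.0012  0.0516] end y 0.07375744062021723
tail via side [ 0.5488 -0.0757  0.0426]
top end [0.5476 0.0701 0.0426] ring [0.5465 0.0205 0.0536] anvil [0.5473 0.0889 0.0426] stopface top [0.5436 0.106  0.06  ]
top row [ 39  47  56  65  74  82  90  97 100 101 101  99  97  98  96  87  73  65
  58  50  49  58  79 101 112 111 100  86  78  83  90  97 103 105]
300 [140 144 146] [0.5499 0.0537]
303 [140 145 146] [0.5498 0.0561]
306 [138 143 145] [0.5498 0.0584]
309 [134 139 140] [0.5497 0.0607]
312 [127 131 132] [0.5496 0.063 ]
315 [117 121 122] [0.5495 0.0653]
318 [102 106 107] [0.5495 0.0676]
322 [89 93 93] [0.5494 0.0699]
325 [106 110 110] [0.5493 0.0722]
328 [129 135 135] [0.5492 0.0745]
331 [138 144 144] [0.5492 0.0768]
334 [142 148 149] [0.5491 0.079 ]
337 [143 149 150] [0.549  0.0813]
340 [142 149 149] [0.549  0.0836]
344 [123 128 129] [0.5489 0.0858]
347 [108 111 113] [0.5488 0.0881]
350 [131 136 137] [0.5487 0.0903]
353 [144 148 150] [0.5487 0.0926]
356 [127 131 132] [0.5486 0.0948]
359 [135 140 141] [0.5485 0.0971]
362 [149 153 154] [0.5485 0.0993]
366 [144 153 157] [0.5484 0.1015]
369 [110 136 148] [0.5483 0.1037]
372 [ 84 105 113] [0.5482 0.106 ]
375 [87 90 87] [0.5482 0.1082]
378 [88 88 87] [0.5481 0.1104]
381 [80 80 81] [0.548  0.1126]
385 [67 70 70] [0.548  0.1148]
```

The rod is in the groove, but I measure the gap at only about 19–20 mm. I'll re-grip, lift slightly, and re-lay it 4 mm further back.

{"op": "step_arm", "data": {"series": [[[0.015, 0, 0, 0, 0.5], [0.03, 0, 0, 0, 0.5], [0.03, 0, 0, 0, 0.5], [0.03, 0, 0, 0, 0.5], [0.025, 0, 0, 0, 0.5], [0, 0, 0.01, 0, 0.5], [0, 0, 0.015, 0, 0.5], [0, 0, 0.015, 0, 0.5], [0, 0, 0.015, 0, 0.5], [0, 0, 0.005, 0, 0.5], [0, 0, 0, 0, 0.5], [0, 0, 0, 0, 0.5], [0, 0, 0, 0, 0.5]]]}}

```text
time_s: 10.82
ee_pos: [0.5487, -0.0092, 0.106]
orientation: [3.14, 0.0, 1.59]
ft_force: [-0.6, -0.2, -0.6]
gripper_width: 0.0441
grasp_force: 0.0
```

{"op": "step_arm", "data": {"series": [[[0, 0, 0.003, 0, 0.5], [0, 0, 0.0015, 0, 0.5], [0, 0, 0, 0, 0.3], [0, 0, 0, 0, 0.1], [0, 0, 0, 0, 0.1], [0, 0, 0, 0, 0.1], [0, 0, 0, 0, 0.1], [0, 0, 0, 0, 0.1], [0, 0, 0, 0, 0.1], [0, 0, 0, 0, 0.1], [0, 0, 0, 0, 0.1], [0, 0, 0, 0, 0.1]]], "newtons": 20}}

```text
time_s: 11.82
ee_pos: [0.5487, -0.0095, 0.1009]
orientation: [3.141, 0.0, 1.59]
ft_force: [3.0, -0.6, 0.8]
gripper_width: 0.0216
grasp_force: 20.0
```

{"op": "step_arm", "data": {"series": [[[0, 0, -0.002, 0, 0.1], [0, 0, -0.004, 0, 0.1], [-0.002, 0, 0, 0, 0.1], [-0.002, 0, 0, 0, 0.1], [0, 0, 0, 0, 0.1], [0, 0, 0.003, 0, 0.1], [0, 0, 0.001, 0, 0.1], [0, 0, 0.001, 0, 0.1], [0, 0, 0.0005, 0, 0.1], [0, 0, 0, 0, 0.1], [0, 0, 0, 0, 0.1]]]}}

```text
time_s: 12.73
ee_pos: [0.5486, -0.0134, 0.1012]
orientation: [3.141, 0.0, 1.59]
ft_force: [0.5, 0.5, -1.2]
gripper_width: 0.0216
grasp_force: 20.0
```

{"op": "step_arm", "data": {"series": [[[0, 0, 0.0005, 0, 0.1], [0, 0, 0, 0, 0.1], [0, 0, 0, 0, 0.1]]]}}

```text
time_s: 12.98
ee_pos: [0.5488, -0.0134, 0.1009]
orientation: [3.141, 0.0, 1.59]
ft_force: [1.8, 0.5, -0.0]
gripper_width: 0.0212
grasp_force: 20.0
```

{"op": "step_arm", "data": {"series": [[[0, 0, 0, 0, 0.25], [0, 0, 0, 0, 0.3], [0, 0, 0, 0, 0.4], [0, 0, 0, 0, 0.5], [0, 0, 0, 0, 0.5], [0, 0, -0.01, 0, 0.5], [0, 0, -0.02, 0, 0.5], [0, 0, -0.02, 0, 0.5], [-0.02, 0, -0.015, 0, 0.2], [-0.03, 0, 0, 0, 0], [-0.03, 0, 0, 0, 0], [-0.02, 0, 0, 0, 0], [-0.01, 0, 0, 0, 0], [0, 0, 0, 0, 0], [0, 0, 0, 0, 0], [0, 0, 0, 0, 0]]], "newtons": 5}}

```text
time_s: 14.32
ee_pos: [0.5506, -0.1222, 0.1659]
orientation: [-3.141, -0.0, 1.591]
ft_force: [0.4, 0.3, -0.0]
gripper_width: 0.0006
grasp_force: 0.0
```

```bash
python3 - <<'E'
from h import *
np.set_printoptions(precision=4,suppress=True)
s=manip.get_image("side")[:,:,::-1];cv2.imwrite("pics/s5.png",cv2.resize(s[180:310,200:330],None,fx=4,fy=4,interpolation=2))
h=cv2.cvtColor(s.copy(),cv2.COLOR_BGR2HSV);m=cv2.inRange(h,(5,150,100),(18,255,255));m[:195]=0;m[280:]=0
n,l,st,c=cv2.connectedComponentsWithStats(m)
for i in range(1,n):
    if st[i,4]>3:print(st[i,4],c[i],plane("side",c[i],.0516))
d=manip.sense();print(d["ee_pos"],d["ft_force"],d["gripper_width"])
E
```

```text
10 [246.7 224.2] [ 0.5513 -0.0336  0.0516]
17 [262.8235 241.6471] [0.5517 0.0187 0.0516]
[ 0.5506 -0.1221  0.1658] [-0.6968 -0.0375 -0.1693] 0.0004104661589630549
```

View pics/s5.png

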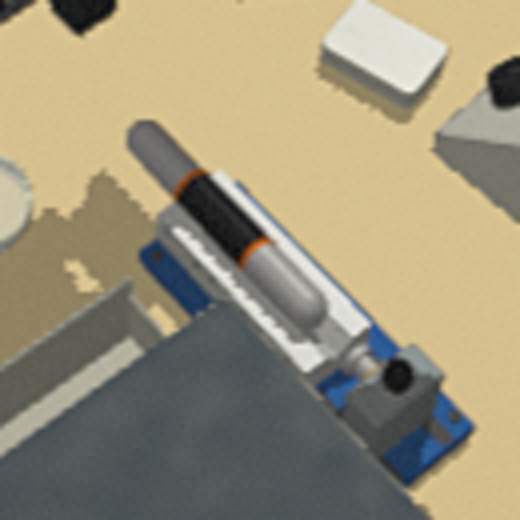

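The rod lies seated with its end at about y=0.0675 and the anvil at about 0.090, a gap of roughly 2.2 cm. Next I lower the closed fingers behind the tail and push.

{"op": "step_arm", "data": {"series": [[[0, -0.001, 0.015, 0, 0], [0, 0, 0.02, 0, 0], [0, 0, 0.02, 0, 0], [0, 0, 0.012, 0, 0], [0, 0, 0.004, 0, 0], [0.005, 0, 0, 0, 0], [0.005, 0, 0, 0, 0], [0.005, 0, 0, 0, 0], [0.003, 0, 0, 0, 0], [0, 0, 0, 0, 0]]]}}

```text
time_s: 15.2
ee_pos: [0.5495, -0.1045, 0.0955]
orientation: [3.141, 0.0, 1.591]
ft_force: [-0.2, 0.3, 0.6]
gripper_width: 0.0006
grasp_force: 0.0
```

{"op": "step_arm", "data": {"series": [[[0.002, 0, 0, 0, 0], [0.002, 0, 0, 0, 0], [0.002, 0, 0, 0, 0], [0.002, 0, 0, 0, 0], [0.002, 0, 0, 0, 0], [0.002, 0, 0, 0, 0], [0.002, 0, 0, 0, 0], [0.002, 0, 0, 0, 0], [0.002, 0, 0, 0, 0], [0.002, 0, 0, 0, 0], [0.002, 0, 0, 0, 0], [0.002, 0, 0, 0, 0], [0.001, 0, 0, 0, 0], [0.001, 0, 0, 0, 0]]]}}

```text
time_s: 16.37
ee_pos: [0.5489, -0.0793, 0.0948]
orientation: [3.141, 0.0, 1.59]
ft_force: [-0.1, -0.8, 0.1]
gripper_width: 0.0006
grasp_force: 0.7
```

{"op": "step_arm", "data": {"series": [[[0.001, 0, 0, 0, 0], [0.001, 0, 0, 0, 0], [0.001, 0, 0, 0, 0], [0.001, 0, 0, 0, 0], [0, 0, 0, 0, 0]]]}}

```text
time_s: 16.78
ee_pos: [0.5488, -0.0753, 0.0948]
orientation: [3.141, -0.0, 1.59]
ft_force: [1.0, -1.3, 0.7]
gripper_width: 0.0008
grasp_force: 0.4
```

{"op": "step_arm", "data": {"series": [[[0.0005, 0, 0, 0, 0], [0.0005, 0, 0, 0, 0], [0.0005, 0, 0, 0, 0], [0, 0, 0, 0, 0]]]}}

```text
time_s: 17.12
ee_pos: [0.5488, -0.0739, 0.0948]
orientation: [3.141, 0.0, 1.59]
ft_force: [0.7, -0.7, 1.5]
gripper_width: 0.0007
grasp_force: 0.7
```

{"op": "step_arm", "data": {"series": [[[0.0005, 0, 0, 0, 0], [0.0005, 0, 0, 0, 0], [0, 0, 0, 0, 0]]]}}

```text
time_s: 17.37
ee_pos: [0.5487, -0.0729, 0.0948]
orientation: [3.141, 0.0, 1.59]
ft_force: [0.4, -1.2, 0.3]
gripper_width: 0.0003
grasp_force: 0.7
```

{"op": "step_arm", "data": {"series": [[[0.0005, 0, 0, 0, 0], [0.0005, 0, 0, 0, 0], [0, 0, 0, 0, 0]]]}}

```text
time_s: 17.62
ee_pos: [0.5487, -0.0718, 0.0948]
orientation: [3.141, 0.0, 1.59]
ft_force: [1.2, -1.5, 0.1]
gripper_width: 0.0004
grasp_force: 0.7
```

{"op": "step_arm", "data": {"series": [[[0.0005, 0, 0, 0, 0], [0.0004, 0, 0, 0, 0], [0, 0, 0, 0, 0]]]}}

```text
time_s: 17.87
ee_pos: [0.5487, -0.0709, 0.0948]
orientation: [3.141, 0.0, 1.59]
ft_force: [0.2, -1.7, 0.2]
gripper_width: 0.0007
grasp_force: 0.8
```

{"op": "step_arm", "data": {"series": [[[0.0005, 0, 0, 0, 0], [0.0004, 0, 0, 0, 0], [0, 0, 0, 0, 0]]]}}

```text
time_s: 18.12
ee_pos: [0.5487, -0.07, 0.0947]
orientation: [3.142, 0.0, 1.59]
ft_force: [1.5, -1.8, 0.4]
gripper_width: 0.0007
grasp_force: 0.8
```

{"op": "step_arm", "data": {"series": [[[0.0004, 0, 0, 0, 0], [0.0004, 0, 0, 0, 0], [0, 0, 0, 0, 0]]]}}

```text
time_s: 18.37
ee_pos: [0.5487, -0.0693, 0.0948]
orientation: [3.141, 0.0, 1.59]
ft_force: [1.6, -1.6, 0.5]
gripper_width: 0.0003
grasp_force: 0.8
```

{"op": "step_arm", "data": {"series": [[[0.0004, 0, 0, 0, 0], [0.0004, 0, 0, 0, 0], [0, 0, 0, 0, 0]]]}}

```text
time_s: 18.62
ee_pos: [0.5487, -0.0686, 0.0948]
orientation: [3.141, 0.0, 1.59]
ft_force: [1.4, -3.1, 0.1]
gripper_width: 0.0004
grasp_force: 1.6
```

{"op": "step_arm", "data": {"series": [[[0.0004, 0, 0, 0, 0], [0.0004, 0, 0, 0, 0], [0, 0, 0, 0, 0]]]}}

```text
time_s: 18.87
ee_pos: [0.5487, -0.0683, 0.0948]
orientation: [3.141, 0.001, 1.59]
ft_force: [0.6, -6.7, -0.2]
gripper_width: 0.0006
grasp_force: 3.3
```

{"op": "step_arm", "data": {"series": [[[0.0004, 0, 0, 0, 0], [0, 0, 0, 0, 0], [0, 0, 0, 0, 0], [0, 0, 0, 0, 0]]]}}

```text
time_s: 19.2
ee_pos: [0.5487, -0.0682, 0.0948]
orientation: [3.141, 0.002, 1.59]
ft_force: [0.5, -9.6, -0.1]
gripper_width: 0.0005
grasp_force: 4.1
```

Wrist force is 9.6 N, so about 8 N at the anvil. I'll hold there, then back off.

{"op": "step_arm", "data": {"series": [[[0, 0, 0, 0, 0], [0, 0, 0, 0, 0], [0, 0, 0, 0, 0], [0, 0, 0, 0, 0], [0, 0, 0, 0, 0], [0, 0, 0, 0, 0]]]}}

```text
time_s: 19.7
ee_pos: [0.5488, -0.0682, 0.0948]
orientation: [3.141, 0.002, 1.59]
ft_force: [0.6, -7.8, 0.6]
gripper_width: 0.0003
grasp_force: 4.1
```

{"op": "step_arm", "data": {"series": [[[-0.0005, 0, 0, 0, 0], [-0.0005, 0, 0, 0, 0], [-0.001, 0, 0, 0, 0], [-0.003, 0, 0, 0, 0], [-0.008, 0, 0, 0, 0], [-0.015, 0, 0, 0, 0], [-0.01, 0, -0.01, 0, 0], [0, 0, -0.025, 0, 0], [0, 0, -0.03, 0, 0], [-0.02, 0, -0.03, 0, 0], [-0.02, 0, -0.02, 0, 0], [0, 0, 0, 0, 0], [0, 0, 0, 0, 0]]]}}

```text
time_s: 20.78
ee_pos: [0.5499, -0.146, 0.2099]
orientation: [3.141, 0.0, 1.588]
ft_force: [-0.2, 0.6, -0.4]
gripper_width: 0.001
grasp_force: 0.0
```

```bash
python3 - <<'E'
from h import *
np.set_printoptions(precision=4,suppress=True)
s=manip.get_image("side")[:,:,::-1];cv2.imwrite("pics/s6.png",cv2.resize(s[180:310,200:330],None,fx=4,fy=4,interpolation=2))
h=cv2.cvtColor(s.copy(),cv2.COLOR_BGR2HSV);m=cv2.inRange(h,(5,150,100),(18,255,255));m[:195]=0;m[290:]=0
n,l,st,c=cv2.connectedComponentsWithStats(m)
for i in range(1,n):
    if st[i,4]>3:print(st[i,4],c[i],plane("side",c[i],.0516))
d=manip.sense();print(d["ee_pos"],d["ft_force"])
E
```

```text
13 [254.1538 232.1538] [ 0.5513 -0.0093  0.0516]
14 [270.6429 249.5714] [0.5512 0.0423 0.0516]
[ 0.5495 -0.1451  0.2088] [-0.4433 -0.1615 -0.4095]
```

View pics/s6.png

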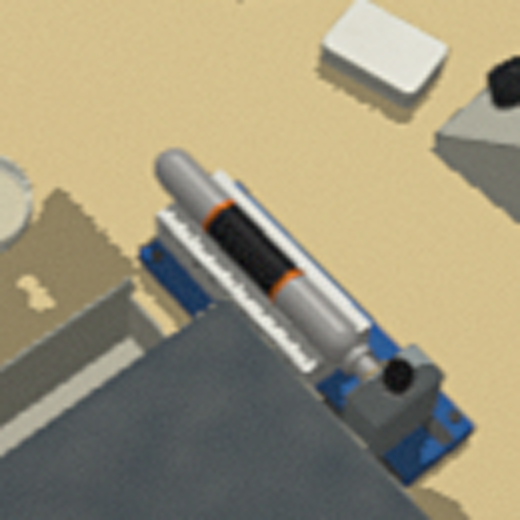

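The rod moved 24 mm along the groove, and its tip at about (352,345) in the crop now meets the anvil. The gripper is clear and the bystanders in view have not moved.

```bash
python3 -c "
from workcell import manip
print(manip.close_job())"
```

```text
the job is handed in; nothing more can be done
None
```

The rod lies in the groove with its end touching the anvil, after a press of about 8 N held for more than half a second; the gripper is clear and the job was handed in at about 21 s. I lifted and re-laid it once, because the first gap measured only about 2 cm, and it then slid about 24 mm to the anvil.

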